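# Pull a tight nest of stock tubs apart and sort them by size

## Task

Three square stock tubs are stuck one inside another on the bench. Pull the two inner tubs out of the nest and stand each one upright in the shallow tray of its size: the smallest tub in the smaller tray, the middle tub in the larger tray (the largest tub is screwed down and stays). Set them down rather than dropping them, and leave the small loose things on the bench where they are.

Things in the scene. Friction and masses are not known exactly. Their poses are not given: they have to be found in the camera images.
- small_tub_center (a point): Open square grey plastic tub, loose: 34 x 34 mm, 78 mm tall, walls 3 mm, about 40 g. Point: its centre, 39 mm above its underside; z up out of its mouth, x, y square to its sides. Starts innermost, 28 mm proud of the middle tub, clamped by its spring strips: 2 to 6 N pulls it straight up, clear after 51 mm. Pulled first, it comes out alone: the middle tub is held harder.
- middle_tub_center (a point): Open square grey plastic tub, loose: 50 x 50 mm, 54 mm tall, walls 3.5 mm, about 70 g. Point: its centre, 27 mm above its underside; z up out of its mouth, x, y square to its sides. Starts in the largest tub, 28 mm proud of it, the smallest inside. Steel spring strips inside its +x and -x walls. Clamped likewise: 5 to 12 N pulls it straight up, clear after 27 mm.
- nest (a point): Centre, at bench height, of the fixed nest base: a 96 x 96 x 6 mm steel plate with the largest tub (grey plastic, 64 x 64 mm, rim 36 mm above the bench). x, y square to its sides. As nested, all tubs are concentric and parallel; the undersides of the middle and smallest are 9.5 and 13 mm above the bench, their rims 63.5 and 91 mm.
- small_tray: Smaller of two shallow square black plastic trays, fixed to the bench: 58 x 58 mm outside, 46 x 46 mm inside, rim 12 mm high, inner floor about 6 mm above the bench. Origin: centre of its underside, on the bench; x and y square to its sides. The middle tub does not fit in it. Either tray may be on the left or on the right.
- middle_tray: Larger of the two trays, of the same make: 76 x 76 mm outside, 64 x 64 mm inside, rim 12 mm high, inner floor about 6 mm above the bench. Origin: centre of its underside, on the bench; x and y square to its sides.
- oscillator_can: Bystander, loose: flat steel oscillator can, 20.5 x 13 x 8 mm. Origin: centre of its underside.
- probe_cap: Bystander, loose: orange probe tip cap standing on its wide end, 16 mm across, 24 mm high. Origin: centre of its underside.
- hex_spacer: Bystander, loose: upright brass hex spacer, 15 mm across its corners, 25 mm high. Origin: centre of its underside.
- wire_spool: Bystander, loose: white plastic spool standing on its flange, 54 mm across, 40 mm high. Origin: centre of its underside.

How it is judged:
By the outcome, as a careful person would: the job done as asked, in the order asked, and still so for the second after the job is handed in, with the robot touching nothing.
It also fails if it takes over 51 s, if anything falls off the work surface, if the arm or the gripper's body presses on something with over 40 N, if the wrist force passes 120 N, or if a joint passes its speed limit or range.

## Robot

A 7-joint arm with a two-finger parallel gripper is mounted at the origin on the work surface. World frame = base frame: x ahead of the robot, y to its left, z up, the work surface at z = 0. Lengths are in m, angles in degrees, forces in N, time in s.
With the tool pointing down it reaches from about 0.425 to 0.875 m from the base axis. Payload 8.4 kg.
Tool frame: the origin (TCP) lies between the finger pads; the fingertips stand 19 mm ahead of it and the grasp point (between the pads) is the TCP (bot.finger_overhang is the distance from the TCP to the fingertips, in m); z points along the fingers, y is the line along which they close (so a half turn about z gives the same grasp; the last joint's range is limited). The gripper opens to 87 mm and grips with 3 to 60 N. Pads are 19 mm wide; open, the fingers measure 117 mm over their backs; the gripper's body (75 mm by 190 mm) begins 51 mm behind the grasp point.
Start: joints at [-75.241, 19.091, 2.286, 83.961, -0.768, 76.965, -3.352], TCP at [0.227, 0.609, 0.242] pointing down, gripper open.
Joint ranges: [-147.57, 147.57], [-21.85, 119.76], [-74.77, 79.35], [14.55, 137.4], [-85.83, 265.84], [4.83, 119.75], [-152.11, 152.11]. Speed limits (degrees/s): [127.2, 127.2, 159.86, 159.86, 180, 180, 180].

## Interface

Orientations are given as [roll, pitch, yaw] about the fixed x, y, z axes, in that order (R = Rz(yaw) Ry(pitch) Rx(roll)).
In Python, from station import bot gives the robot as it stands. The module is installed in compiled form; this text tells all that it offers.
- The arm moves only by the tool servo_tool, never from a script. Its argument "series" is a list of rows, each a list of 6 numbers: the shift along the tool's x, y, z normalised to -1 to 1, where 1 is 0.5 m, then the turn, a rotation vector about the tool's x, y, z normalised to -1 to 1, where 1 is pi/2 rad. A call has 1 to 5 rows; each row shifts and turns the commanded pose from where the row before left it, along the tool's axes as they then stand; what a row does not reach is not made up. A row lasts 1/10 s, in which the tool goes at most 50 mm and 8.59 degrees, less where a joint would pass 70% of its speed; a pose out of reach is approached as far as the arm can. A call with a number of a shift or a turn outside -1 to 1 is refused whole. A call with a gripper value outside its range is refused whole. "fingers" is the closure, from -1 (fully open) to 1 (shut), set as the call begins (left out, the last holds). The fingers move at their own pace and stop on an object; "newtons" is the grip in N (left out, the last holds). Time passes only in rows, so rows that do not move let the fingers close. It gives the time, the measured TCP pose, the force, the opening and the grip force at its end, in the units of the state.
- bot.read_state(): the state, without advancing time (a new reading comes with each control period).
- bot.get_image(name): name is "scene" or "side" or "wrist"; returns the picture (384x512x3 uint8, blue, green, red); there is no depth.
- bot.camera_info(name): a dict with "intrinsics" (3x3 intrinsics, pixels), "dist_coeffs" ([k1, k2, p1, p2, k3] as OpenCV has them; the pictures are not rectified), "R" (3x3) and "t" (3): a world point X has camera coordinates R X + t. Camera axes: x right, y down, z forward; pixel columns grow to the right and rows downward; lengths in m; the calibration is good to about 2 mm. A picture is of the moment at which its call begins: read the wrist's pose just before it. camera_info takes no time and is no camera call; for the wrist camera it gives the pose at the moment of the call.
- bot.sign_off(): hands the job in; it is judged then, once.
The state is a dict: "t": time; "qpos": joint angles; "joint_velocities": joint speeds; "joint_torque": joint torques, N m; "tcp_pos": TCP position; "ee_rot": TCP orientation; "force": force on the tool from outside, world axes, zero at the start; "torque": the same for the moment, N m; "gripper_width": finger opening in m; "gripper_force": force on a finger pad.
Only numpy, scipy, OpenCV 4.12 (cv2) and the standard library are available. Lean on these libraries where they do the work, as an engineer would, in place of code of your own. Each camera call takes 0.05 s, during which the arm holds its last target. There are 200 camera calls.

## Working session

There is one attempt and no reset: what is moved stays moved. The work goes in short steps, Python scripts to look and compute and a tool call to move; the robot and the scene stay as the last step left them, time stands still between calls to the robot, and variables do not carry over. Pictures are saved under pics/ and viewed, at most 11 in all, crops included, and the job is handed in when it is done.

Besides the shell and the picture viewer there is one more tool, called after "Call:" as name(argument=value, ...) on one line, values as JSON. servo_tool: Moves the arm, as the interface text tells. Its arguments: {"type":"object","properties":{"series":{"type":"array"},"fingers":{"type":"number"},"newtons":{"type":"number"}},"required":["series"]}

```bash
mkdir -p pics; python3 - <<'E'
from station import bot
import cv2,numpy as np
s=bot.read_state();print({k:np.round(v,3).tolist() for k,v in s.items()})
for n in("scene","side"):
    im=bot.get_image(n);cv2.imwrite(f"pics/{n}0.png",im)
    c=bot.camera_info(n);print(n,{k:np.round(v,4).tolist() for k,v in c.items()})
E
```

```text
{'t': 0.0, 'qpos': [-75.242, 19.132, 2.284, 84.011, -0.766, 76.965, -3.35], 'joint_velocities': [-0.067, 0.037, -0.018, -0.043, -0.019, -0.076, 0.082], 'joint_torque': [0.0, -65.636, 1.335, -40.38, -0.06, 0.045, 0.0], 'tcp_pos': [0.227, 0.609, 0.241], 'ee_rot': [-179.907, 0.008, 159.559], 'force': [-0.135, -0.938, -0.622], 'torque': [-0.019, -0.002, 0.048], 'gripper_force': 0.0, 'gripper_width': 0.087}
scene {'intrinsics': [[463.8979, 0.0, 253.251], [0.0, 463.8979, 193.6596], [0.0, 0.0, 1.0]], 'dist_coeffs': [-0.0393, 0.0, 0.0, 0.0, 0.0], 'R': [[0.3654, 0.9306, 0.023], [0.5967, -0.2152, -0.7731], [-0.7145, 0.2962, -0.6339]], 't': [-0.1907, -0.3099, 1.6013]}
side {'intrinsics': [[354.3794, 0.0, 252.9386], [0.0, 354.3794, 190.5035], [0.0, 0.0, 1.0]], 'dist_coeffs': [-0.0502, 0.0, 0.0, 0.0, 0.0], 'R': [[-0.8633, -0.5046, -0.0032], [-0.3455, 0.5957, -0.7251], [0.3678, -0.6249, -0.6886]], 't': [0.4778, 0.29, 0.5515]}
```

View pics/scene0.png

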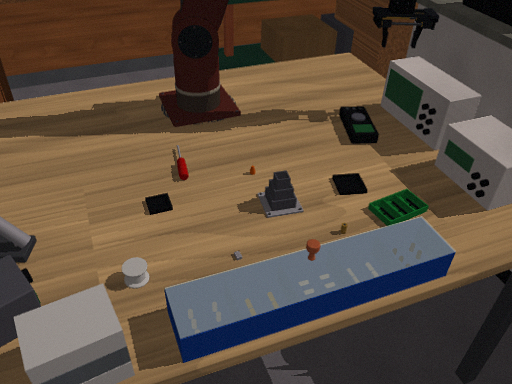

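View pics/side0.png

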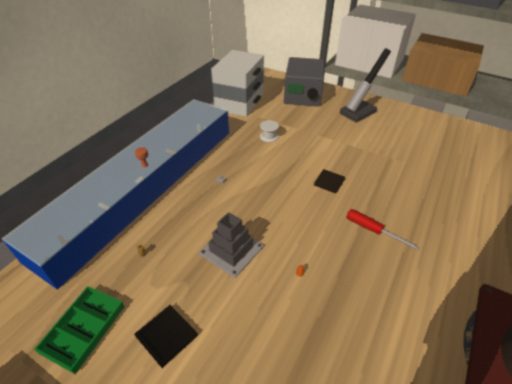

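The scene view shows the nest at about (281,195), with trays at (350,184) and (159,204). The side view shows the nest at (232,245), with trays at (167,334) and (329,180). I'll get coarse positions from these, then refine them with the wrist camera.

```bash
cat > h.py <<'E'
import cv2,numpy as np
from station import bot
def ray(c,px):
    u=cv2.undistortPoints(np.array(px,float).reshape(-1,1,2),np.array(c["intrinsics"]),np.array(c["dist_coeffs"]))[:,0]
    R=np.array(c["R"]);t=np.array(c["t"]).ravel()
    return -R.T@t,np.c_[u,np.ones(len(u))]@R
def onplane(c,px,z):
    o,d=ray(c,px);return o+d*((z-o[2])/d[:,2])[:,None]
def proj(c,X):
    return cv2.projectPoints(np.array(X,float).reshape(-1,1,3),cv2.Rodrigues(np.array(c["R"]))[0],np.array(c["t"],float).ravel(),np.array(c["intrinsics"]),np.array(c["dist_coeffs"]))[0][:,0]
def blob(mask,seed):
    n,l,s,_=cv2.connectedComponentsWithStats(mask.astype(np.uint8))
    m=(l==l[seed[1],seed[0]]).astype(np.uint8)
    return max(cv2.findContours(m,0,1)[0],key=cv2.contourArea)
E
python3 - <<'E'
from h import *
for n,seeds in(("scene",[(350,186),(159,204)]),("side",[(167,334),(329,181)])):
    im=cv2.imread(f"pics/{n}0.png");c=bot.camera_info(n)
    for s in seeds:
        k=blob(im.max(2)<60,s);P=onplane(c,k[:,0],.010)[:,:2].astype(np.float32)
        r=cv2.minAreaRect(P*1000);print(n,s,len(k),np.round(r[0]),np.round(r[1]),round(r[2],1))
for n,px in(("scene",[(280,176)]),("side",[(232,219)])):
    print("small rim",onplane(bot.camera_info(n),px,.091).round(3))
for n,pts in(("scene",[(252,170),(344,228),(238,255),(135,272)]),("side",[(300,270),(144,250),(222,179),(269,130)])):
    print(n,onplane(bot.camera_info(n),pts,.01).round(3).tolist())
c=bot.camera_info("wrist");print({k:np.round(v,4).tolist() for k,v in c.items()})
s=bot.read_state();print(s["tcp_pos"])
E
```

```text
scene (350, 186) 90 [579. 257.] [82. 87.] 76.8
scene (159, 204) 74 [ 485. -244.] [69. 59.] 0.2
side (167, 334) 134 [570. 262.] [76. 78.] 76.7
side (329, 181) 68 [ 476. -239.] [63. 57.] 89.5
small rim [[0.581 0.045 0.091]]
small rim [[0.572 0.046 0.091]]
scene [[0.433, 0.031, 0.01], [0.728, 0.155, 0.01], [0.722, -0.116, 0.01], [0.693, -0.342, 0.01]]
side [[0.429, 0.032, 0.01], [0.724, 0.149, 0.01], [0.707, -0.112, 0.01], [0.709, -0.359, 0.01]]
{'intrinsics': [[268.45, 0.0, 256.6153], [0.0, 268.45, 189.253], [0.0, 0.0, 1.0]], 'dist_coeffs': [0.0126, 0.0, 0.0, 0.0, 0.0], 'R': [[0.3489, 0.9371, -0.0014], [0.9088, -0.338, 0.2445], [0.2286, -0.0866, -0.9697]], 't': [-0.6487, -0.0292, 0.3895]}
[0.22688447 0.60867723 0.24074828]
```

Call:
servo_tool(series=[[-0.075, -0.058, 0, 0, 0, 0], [-0.075, -0.058, 0, 0, 0, 0], [-0.075, -0.058, 0, 0, 0, 0], [-0.075, -0.058, 0, 0, 0, 0], [-0.075, -0.058, 0, 0, 0, 0]])

```text
t: 0.6
tcp_pos: [0.3527, 0.4057, 0.2413]
ee_rot: [-180.0, -0.0, 159.6]
force: [2.0, 0.5, 0.3]
gripper_width: 0.0869
gripper_force: 0.0
```

Call:
servo_tool(series=[[-0.075, -0.058, 0, 0, 0, 0], [-0.075, -0.058, 0, 0, 0, 0], [-0.075, -0.058, 0, 0, 0, 0], [-0.075, -0.058, 0, 0, 0, 0], [-0.075, -0.058, 0, 0, 0, 0]])

```text
t: 1.1
tcp_pos: [0.4776, 0.2044, 0.2415]
ee_rot: [180.0, -0.0, 159.6]
force: [1.3, 1.5, -0.3]
gripper_width: 0.0867
gripper_force: 0.0
```

Call:
servo_tool(series=[[-0.075, -0.058, 0, 0, 0, 0], [-0.075, -0.058, 0, 0, 0, 0], [-0.075, -0.058, 0, 0, 0, 0], [0, 0, 0, 0, 0, 0], [0, 0, 0, 0, 0, 0]])

```text
t: 1.6
tcp_pos: [0.5523, 0.0843, 0.2411]
ee_rot: [-180.0, -0.0, 159.4]
force: [1.3, 1.1, 0.3]
gripper_width: 0.0872
gripper_force: 0.0
```

```bash
python3 - <<'E'
from h import *
import pickle
s=bot.read_state();c=bot.camera_info("wrist");im=bot.get_image("wrist")
print(s["t"],s["tcp_pos"],s["ee_rot"],s["qpos"],s["force"])
cv2.imwrite("pics/w1.png",im);pickle.dump(c,open("w1.pkl","wb"))
cv2.imwrite("pics/w1v.png",cv2.resize(im,(800,600),interpolation=2))
E
```

```text
1.6 [0.5522569  0.08427463 0.24111819] [-1.79957358e+02 -3.42725800e-02  1.59394762e+02] [-38.0403183    8.64188899  27.77929546  98.095211    -4.15136292
  74.3369909   59.99106044] [1.26144542 1.11215695 0.28272353]
```

View pics/w1v.png

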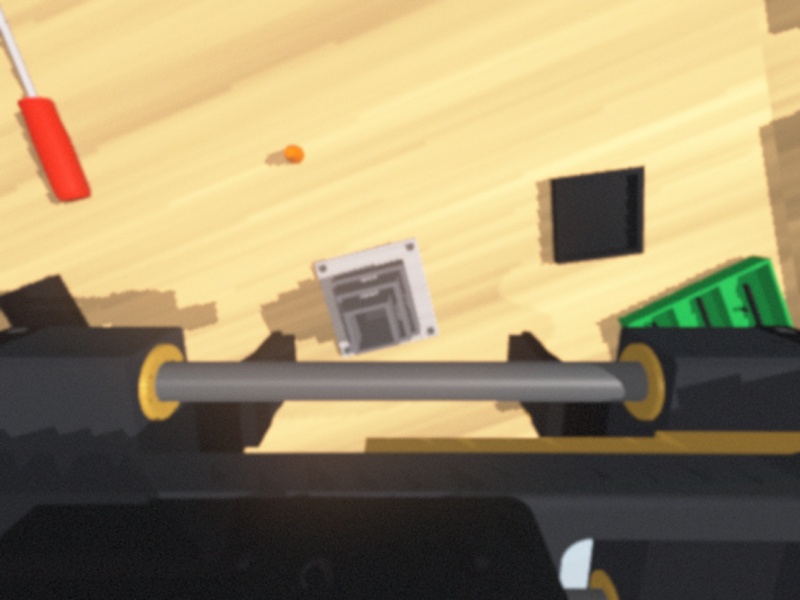

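The wrist view shows the nest plate with corners at about (313,263), (415,238), (438,333) and (343,357) in the 800x600 view. The larger tray is at (598,215).

```bash
python3 - <<'E'
from h import *
import pickle
c=pickle.load(open("w1.pkl","rb"));im=cv2.imread("pics/w1.png")
hsv=cv2.cvtColor(im,cv2.COLOR_BGR2HSV)
m=(hsv[...,1]<60);m[:150]=0;m[230:]=0;m[:,:195]=0;m[:,285:]=0
m=cv2.morphologyEx(m.astype(np.uint8),cv2.MORPH_OPEN,np.ones((3,3)))
k=max(cv2.findContours(m,0,1)[0],key=cv2.contourArea)
def rep(k,z,n):
    P=(onplane(c,k.reshape(-1,2),z)[:,:2]*1000).astype(np.float32);r=cv2.minAreaRect(P);print(n,np.round(r[0],1),np.round(r[1],1),round(r[2],1))
rep(k,.006,"plate")
q=np.array([(313,263),(415,238),(438,333),(343,357)])/1.5625-.2;rep(q,.006,"plate eye")
print(onplane(c,q,.006).round(4)[:,:2].tolist())
k=blob(im.max(2)<75,(383,138));rep(k,.012,"tray");rep(k,.006,"tray")
q=np.array([(551,180),(644,166),(644,252),(556,263)])/1.5625-.2;rep(q,.012,"eye");print(onplane(c,q,.012).round(4)[:,:2].tolist())
# contours crop big
cr=im[145:235,195:290];cv2.imwrite("pics/w1c.png",cv2.resize(cr,None,fx=6,fy=6,interpolation=2))
E
```

```text
plate [573.6  52.2] [96.1 95.9] 83.4
plate eye [572.9  52.1] [95.5 94.8] 84.2
[[0.5209, 0.0094], [0.5323, 0.1042], [0.6245, 0.0937], [0.6153, -0.0002]]
tray [569.9 259.1] [75.5 71.2] 76.9
tray [571.2 261.5] [76.7 72.3] 76.9
eye [570.5 260.1] [78.  73.7] 77.6
[[0.5262, 0.2299], [0.5429, 0.306], [0.6148, 0.2902], [0.597, 0.2148]]
```

View pics/w1c.png

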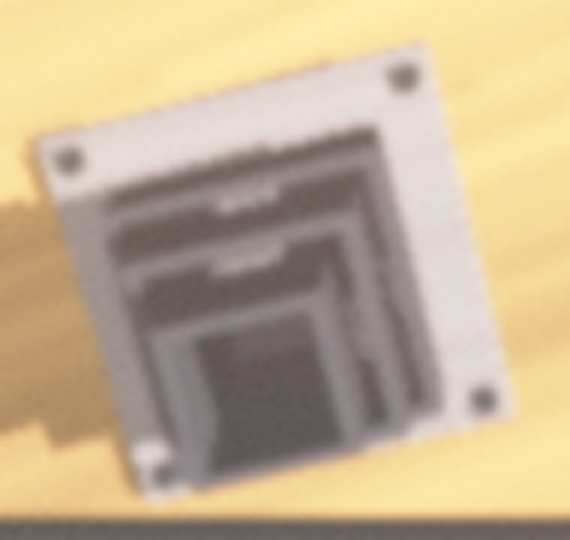

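The spring strips lie along world x, the plate measures 96.1 x 95.9 mm as it should, and the nest yaw is -6.6°. I'll move over the nest and turn the tool to 173.4°.

Call:
servo_tool(series=[[-0.062, -0.045, 0, 0, 0, 0], [0, 0, 0.05, 0, 0, -0.078], [0, 0, 0.05, 0, 0, -0.078], [0, 0, 0.05, 0, 0, 0], [0, 0, 0, 0, 0, 0]], fingers=-1, newtons=25)

```text
t: 2.15
tcp_pos: [0.5707, 0.0553, 0.1633]
ee_rot: [-179.9, -0.3, 173.7]
force: [-0.9, 0.6, 0.1]
gripper_width: 0.087
gripper_force: 0.0
```

```bash
python3 - <<'E'
from h import *
import pickle
c=pickle.load(open("w1.pkl","rb"))
q=np.array([(148,332),(325,293),(365,452),(190,492)])/6+[195,145]-.4
P=onplane(c,q,.091)*1000;print(P.round(1)[:,:2].tolist(),P.mean(0))
s=bot.read_state();print(s["tcp_pos"],s["ee_rot"],s["t"])
print(bot.camera_info("wrist")["t"])
c=bot.camera_info("side");im=bot.get_image("side");cv2.imwrite("pics/side1.png",im)
p=proj(c,[[.5736,.0522,.091],list(s["tcp_pos"])]);print(p)
x,y=p[1].astype(int);cv2.imwrite("pics/side1c.png",cv2.resize(im[max(0,y-60):y+90,x-90:x+90],None,fx=4,fy=4,interpolation=2))
E
```

```text
[[555.1, 37.2], [559.7, 71.3], [592.1, 67.2], [587.9, 32.4]] [573.70466851  52.01479529  91.        ]
[0.57073074 0.05529533 0.1632857 ] [-179.9172913    -0.3298224   173.74246033] 2.15
[-0.11641471 -0.55389847  0.17992748]
[[229.57571327 220.73396652]
 [227.95714686 194.75028271]]
```

View pics/side1c.png

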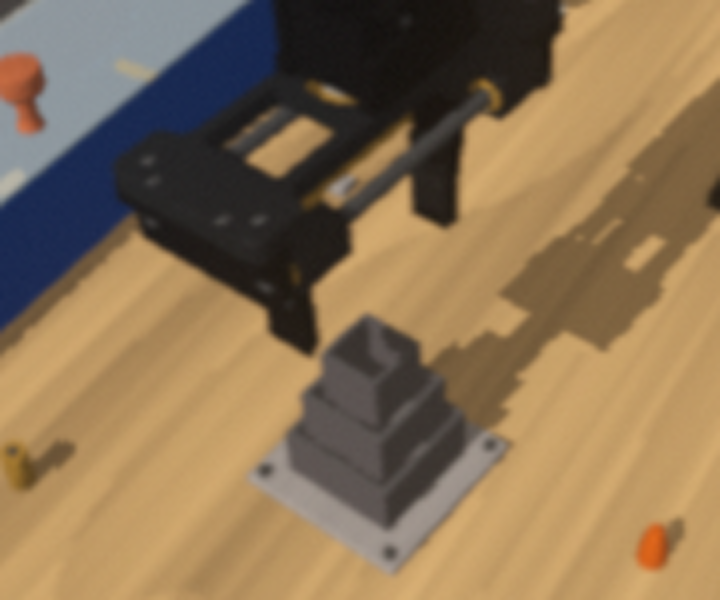

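The small tub's rim projects to (573.7, 52.0), which agrees with the plate. The side picture shows the open fingers clear above the nest. I'll let the arm settle before correcting.

Call:
servo_tool(series=[[0, 0, 0, 0, 0, 0], [0, 0, 0, 0, 0, 0]])

```text
t: 2.4
tcp_pos: [0.5741, 0.0543, 0.1681]
ee_rot: [179.9, 0.1, 173.6]
force: [0.1, -0.8, -0.1]
gripper_width: 0.0869
gripper_force: 0.0
```

```bash
python3 - <<'E'
from h import *
for i in range(6):
    s=bot.read_state();print(s["t"],np.round(s["tcp_pos"],4),np.round(s["ee_rot"],2))
    if i%2: bot.get_image("scene")
E
```

```text
2.4 [0.5741 0.0543 0.1681] [1.7995e+02 1.2000e-01 1.7363e+02]
2.4 [0.5741 0.0543 0.1681] [1.7995e+02 1.2000e-01 1.7363e+02]
2.45 [0.574  0.0541 0.168 ] [1.7995e+02 1.1000e-01 1.7362e+02]
2.45 [0.574  0.0541 0.168 ] [1.7995e+02 1.1000e-01 1.7362e+02]
2.5 [0.5739 0.0539 0.1678] [1.7995e+02 1.0000e-01 1.7361e+02]
2.5 [0.5739 0.0539 0.1678] [1.7995e+02 1.0000e-01 1.7361e+02]
```

Call:
servo_tool(series=[[0, 0, 0.06, 0, 0, 0], [0, 0, 0.06, 0, 0, 0], [0, 0, 0.036, 0, 0, 0], [0, 0, 0, 0, 0, 0], [0, 0, 0, 0, 0, 0]])

```text
t: 3.05
tcp_pos: [0.5737, 0.0535, 0.0893]
ee_rot: [-180.0, 0.0, 173.6]
force: [0.8, 0.5, 0.6]
gripper_width: 0.087
gripper_force: 0.0
```

Call:
servo_tool(series=[[0, 0, 0, 0, 0, 0], [0, 0, 0, 0, 0, 0], [0, 0, 0, 0, 0, 0]])

```text
t: 3.35
tcp_pos: [0.5738, 0.0537, 0.0895]
ee_rot: [180.0, 0.1, 173.6]
force: [-0.8, 0.8, -0.3]
gripper_width: 0.0871
gripper_force: 0.0
```

Call:
servo_tool(series=[[0, -0.003, 0.005, 0, 0, 0], [0, 0, 0, 0, 0, 0]])

```text
t: 3.55
tcp_pos: [0.573, 0.0519, 0.0859]
ee_rot: [-180.0, -0.0, 173.6]
force: [-0.2, 0.1, -0.8]
gripper_width: 0.087
gripper_force: 0.0
```

Call:
servo_tool(series=[[0, 0, 0, 0, 0, 0], [0, 0, 0, 0, 0, 0], [0, 0, 0, 0, 0, 0], [0, 0, 0, 0, 0, 0], [0, 0, 0, 0, 0, 0]], fingers=1, newtons=25)

```text
t: 4.05
tcp_pos: [0.5732, 0.0521, 0.0861]
ee_rot: [-180.0, -0.0, 173.6]
force: [-0.1, 0.4, -0.3]
gripper_width: 0.0543
gripper_force: 0.0
```

Call:
servo_tool(series=[[0, 0, 0, 0, 0, 0], [0, 0, 0, 0, 0, 0], [0, 0, 0, 0, 0, 0]])

```text
t: 4.35
tcp_pos: [0.5732, 0.0522, 0.0861]
ee_rot: [180.0, -0.0, 173.6]
force: [0.3, -0.6, 0.8]
gripper_width: 0.0338
gripper_force: 25.0
```

Call:
servo_tool(series=[[0, 0, -0.01, 0, 0, 0], [0, 0, -0.016, 0, 0, 0], [0, 0, -0.016, 0, 0, 0], [0, 0, -0.016, 0, 0, 0], [0, 0, -0.016, 0, 0, 0]])

```text
t: 4.85
tcp_pos: [0.5732, 0.0521, 0.1239]
ee_rot: [180.0, 0.0, 173.6]
force: [0.9, 0.1, -2.6]
gripper_width: 0.0338
gripper_force: 25.0
```

Call:
servo_tool(series=[[0, 0, -0.02, 0, 0, 0], [0, 0, -0.02, 0, 0, 0], [0, 0, -0.02, 0, 0, 0], [0, 0, -0.03, 0, 0, 0], [0, 0, -0.03, 0, 0, 0]])

```text
t: 5.35
tcp_pos: [0.5732, 0.0521, 0.1845]
ee_rot: [180.0, 0.0, 173.6]
force: [0.1, -0.4, 0.1]
gripper_width: 0.034
gripper_force: 25.0
```

Call:
servo_tool(series=[[0, 0, -0.03, 0, 0, 0], [0, 0, 0, 0, 0, 0], [0, 0, 0, 0, 0, 0]])

```text
t: 5.65
tcp_pos: [0.5733, 0.0522, 0.1983]
ee_rot: [180.0, 0.0, 173.6]
force: [0.5, -0.1, -0.7]
gripper_width: 0.0339
gripper_force: 25.0
```

```bash
python3 - <<'E'
from h import *
c=bot.camera_info("side");im=bot.get_image("side");s=bot.read_state();print(np.round(s["tcp_pos"],4),s["t"],s["ee_rot"])
x,y=proj(c,[list(s["tcp_pos"])])[0].astype(int);cv2.imwrite("pics/side2c.png",cv2.resize(im[max(0,y-60):y+120,x-90:x+90],None,fx=3,fy=3,interpolation=2))
E
```

```text
[0.5729 0.0522 0.1977] 5.7 [-1.79993291e+02 -2.92707383e-02  1.73602031e+02]
```

View pics/side2c.png

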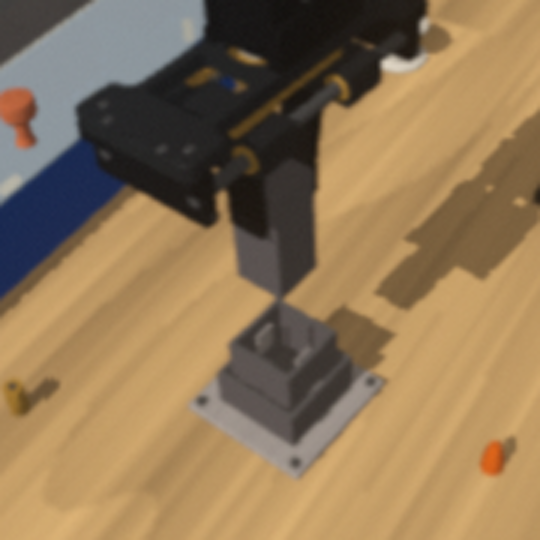

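The small tub came out alone and hangs straight; the middle tub is still in the nest. Next I'll move towards the small tray and look from close by.

Call:
servo_tool(series=[[0.007, -0.09, 0, 0, 0, 0], [0.007, -0.09, 0, 0, 0, 0], [0.007, -0.09, 0, 0, 0, 0], [0.007, -0.09, 0, 0, 0, 0], [0.007, -0.09, 0, 0, 0, 0]])

```text
t: 6.2
tcp_pos: [0.5296, -0.1711, 0.1973]
ee_rot: [180.0, -0.1, 173.6]
force: [1.4, -0.8, 0.4]
gripper_width: 0.0341
gripper_force: 25.0
```

Call:
servo_tool(series=[[0, 0, 0, 0, 0, -0.071], [0, 0, 0, 0, 0, 0], [0, 0, 0, 0, 0, 0], [0, 0, 0, 0, 0, 0]])

```text
t: 6.6
tcp_pos: [0.5309, -0.1681, 0.1976]
ee_rot: [180.0, -0.0, 180.0]
force: [1.1, -0.2, 0.1]
gripper_width: 0.0337
gripper_force: 25.0
```

```bash
python3 - <<'E'
from h import *
c=bot.camera_info("wrist");s=bot.read_state();im=bot.get_image("wrist");print(np.round(s["tcp_pos"],4),s["t"],s["ee_rot"])
cv2.imwrite("pics/w2.png",im)
import pickle;pickle.dump(c,open("w2.pkl","wb"))
p=proj(c,[[.480,-.241,.01]])[0].astype(int);print(p)
k=blob(im.max(2)<75,tuple(p))
for z in(.006,.012):
    P=(onplane(c,k[:,0],z)[:,:2]*1000).astype(np.float32);r=cv2.minAreaRect(P);print(z,np.round(r[0],1),np.round(r[1],1),round(r[2],1),cv2.approxPolyDP(k,4,True)[:,0].tolist())
E
```

```text
[ 0.5309 -0.1681  0.1976] 6.6 [ 1.79982530e+02 -4.14353715e-02  1.79986916e+02]
[196 135]
0.006 [ 515.7 -169.6] [360.  690.8] 0.0 [[0, 0], [0, 212], [31, 209], [38, 230], [0, 235], [0, 254], [43, 256], [53, 291], [86, 289], [79, 242], [85, 248], [103, 248], [107, 242], [179, 243], [185, 268], [198, 255], [226, 256], [221, 279], [139, 279], [132, 289], [461, 291], [471, 252], [511, 254], [508, 235], [442, 234], [451, 229], [473, 232], [479, 209], [511, 211], [511, 0]]
0.012 [ 514.8 -169.6] [353.5 678.4] 0.0 [[0, 0], [0, 212], [31, 209], [38, 230], [0, 235], [0, 254], [43, 256], [53, 291], [86, 289], [79, 242], [85, 248], [103, 248], [107, 242], [179, 243], [185, 268], [198, 255], [226, 256], [221, 279], [139, 279], [132, 289], [461, 291], [471, 252], [511, 254], [508, 235], [442, 234], [451, 229], [473, 232], [479, 209], [511, 211], [511, 0]]
```

View pics/w2.png

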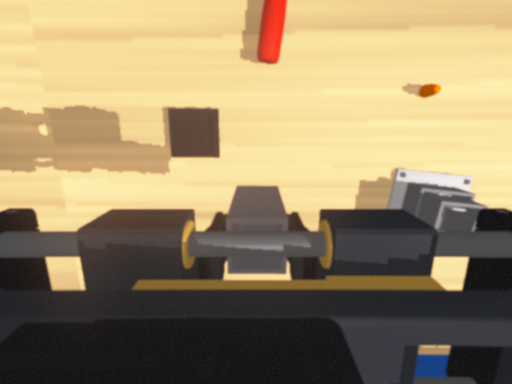

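The tray appears at pixels (168–219, 107–158), aligned with the tool. The held tub is at (258,225).

```bash
python3 - <<'E'
from h import *
import pickle
c=pickle.load(open("w2.pkl","rb"));im=cv2.imread("pics/w2.png")
print(im[133,193],im[133,150],im[133,172],im[110,193],im[156,193])
for th in(90,100,110):
    k=blob(im.max(2)<th,(193,133))
    for z in(.006,.012):
        P=(onplane(c,k[:,0],z)[:,:2]*1000).astype(np.float32);r=cv2.minAreaRect(P);print(th,z,cv2.boundingRect(k),np.round(r[0],1),np.round(r[1],1),round(r[2],1))
E
```

```text
[56 69 92] [150 217 245] [60 75 96] [ 66  80 103] [ 79 108 137]
90 0.006 (0, 0, 512, 291) [ 491.2 -178.3] [358.  660.4] 5.7
90 0.012 (0, 0, 512, 291) [ 490.8 -178.1] [351.6 648.5] 5.7
100 0.006 (170, 110, 47, 46) [ 477.  -245.5] [55.6 53.7] 89.9
100 0.012 (170, 110, 47, 46) [ 476.8 -244.1] [54.6 52.8] 89.9
110 0.006 (169, 109, 49, 47) [ 476.4 -245.1] [54.8 57.3] 0.0
110 0.012 (169, 109, 49, 47) [ 476.2 -243.8] [53.8 56.3] 0.0
```

Call:
servo_tool(series=[[0.036, -0.051, 0, 0, 0, 0], [0.036, -0.051, 0, 0, 0, 0], [0.036, -0.05, 0, 0, 0, 0], [0, 0, 0.05, 0, 0, 0], [0, 0, 0.05, 0, 0, 0]])

```text
t: 7.15
tcp_pos: [0.477, -0.2458, 0.1482]
ee_rot: [-180.0, 0.1, 179.9]
force: [1.7, 0.9, -0.4]
gripper_width: 0.0338
gripper_force: 25.0
```

Call:
servo_tool(series=[[0, 0, 0.04, 0, 0, 0], [0, 0, 0, 0, 0, 0], [0, 0, 0, 0, 0, 0], [0, 0, 0, 0, 0, 0], [0, 0, 0, 0, 0, 0]])

```text
t: 7.65
tcp_pos: [0.4774, -0.2456, 0.1292]
ee_rot: [-180.0, 0.1, 180.0]
force: [0.1, -0.2, -0.4]
gripper_width: 0.0339
gripper_force: 25.0
```

```bash
python3 - <<'E'
from h import *
s=bot.read_state();print(np.round(s["tcp_pos"],4),s["t"],s["ee_rot"])
o=[]
for n in("scene","side"):
    c=bot.camera_info(n);im=bot.get_image(n)
    x,y=proj(c,[list(s["tcp_pos"]-np.array([0,0,.05]))])[0].astype(int);o.append(cv2.resize(im[y-35:y+35,x-35:x+35],(390,390),interpolation=2))
cv2.imwrite("pics/p1.png",np.hstack(o))
E
```

```text
[ 0.4774 -0.2456  0.1292] 7.65 [-1.79976496e+02  1.02751338e-01  1.79997573e+02]
```

View pics/p1.png

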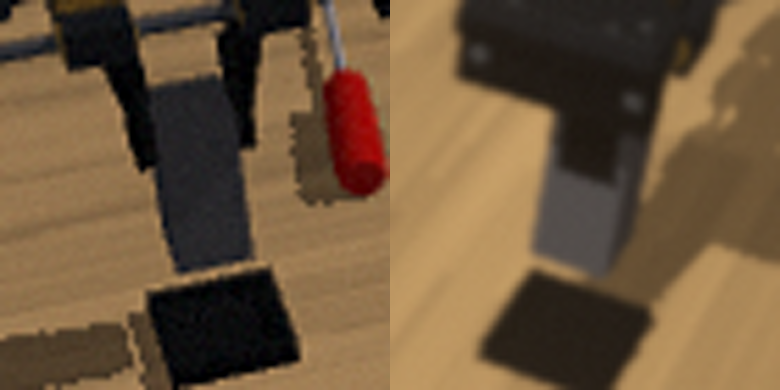

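The tub is poised above the tray and squared with it in both views. I'll lower it.

Call:
servo_tool(series=[[0.001, 0.003, 0.03, 0, 0, 0], [0, 0, 0.03, 0, 0, 0], [0, 0, 0.026, 0, 0, 0], [0, 0, 0, 0, 0, 0], [0, 0, 0, 0, 0, 0]])

```text
t: 8.25
tcp_pos: [0.4759, -0.2442, 0.0848]
ee_rot: [-180.0, -0.1, 180.0]
force: [-0.5, 0.0, -0.4]
gripper_width: 0.0339
gripper_force: 25.0
```

Call:
servo_tool(series=[[0, 0, 0.003, 0, 0, 0], [0, 0, 0.002, 0, 0, 0], [0, 0, 0.002, 0, 0, 0], [0, 0, 0, 0, 0, 0], [0, 0, 0, 0, 0, 0]])

```text
t: 8.75
tcp_pos: [0.4762, -0.244, 0.0817]
ee_rot: [-180.0, 0.0, 180.0]
force: [-0.1, -0.4, -0.2]
gripper_width: 0.0338
gripper_force: 25.0
```

Call:
servo_tool(series=[[0, 0, 0.002, 0, 0, 0], [0, 0, 0.002, 0, 0, 0], [0, 0, 0, 0, 0, 0], [0, 0, 0, 0, 0, 0]])

```text
t: 9.15
tcp_pos: [0.4761, -0.244, 0.0795]
ee_rot: [-180.0, -0.0, 180.0]
force: [0.4, -0.9, -0.6]
gripper_width: 0.0337
gripper_force: 25.0
```

Call:
servo_tool(series=[[0, 0, 0.002, 0, 0, 0], [0, 0, 0, 0, 0, 0], [0, 0, 0, 0, 0, 0]])

```text
t: 9.45
tcp_pos: [0.4764, -0.2441, 0.079]
ee_rot: [180.0, 0.0, 180.0]
force: [-1.2, 0.9, 4.4]
gripper_width: 0.0342
gripper_force: 25.0
```

Contact shows at 4.4 N, at the expected height. I'll release: open fully, then rise.

Call:
servo_tool(series=[[0, 0, 0, 0, 0, 0], [0, 0, 0, 0, 0, 0], [0, 0, 0, 0, 0, 0], [0, 0, 0, 0, 0, 0], [0, 0, 0, 0, 0, 0]], fingers=-1)

```text
t: 9.95
tcp_pos: [0.4761, -0.244, 0.0785]
ee_rot: [-180.0, -0.0, 180.0]
force: [0.6, 0.0, 0.7]
gripper_width: 0.0659
gripper_force: 0.0
```

Call:
servo_tool(series=[[0, 0, 0, 0, 0, 0], [0, 0, -0.04, 0, 0, 0], [0, 0, -0.08, 0, 0, 0], [0, 0, -0.08, 0, 0, 0], [0, 0, -0.04, 0, 0, 0]])

```text
t: 10.45
tcp_pos: [0.4771, -0.2448, 0.2019]
ee_rot: [-179.9, 0.2, 180.0]
force: [0.3, -1.0, -0.3]
gripper_width: 0.0867
gripper_force: 0.0
```

Call:
servo_tool(series=[[-0.0277, 0.0846, 0, 0, 0, 0], [-0.0277, 0.0846, 0, 0, 0, 0], [-0.0277, 0.0846, 0, 0, 0, 0], [-0.0277, 0.0846, 0, 0, 0, 0], [-0.0277, 0.0846, 0, 0, 0, 0]])

```text
t: 10.95
tcp_pos: [0.5457, -0.0308, 0.1987]
ee_rot: [180.0, 0.0, 180.0]
force: [0.2, -0.5, 0.6]
gripper_width: 0.0869
gripper_force: 0.0
```

Call:
servo_tool(series=[[-0.0277, 0.0846, 0, 0, 0, 0], [-0.0277, 0.0846, 0, 0, 0, 0], [0, 0, 0, 0, 0, 0.072], [0, 0, 0, 0, 0, 0], [0, 0, 0, 0, 0, 0]])

```text
t: 11.45
tcp_pos: [0.573, 0.0509, 0.1985]
ee_rot: [-180.0, -0.0, 173.6]
force: [-0.2, -0.9, -0.4]
gripper_width: 0.0873
gripper_force: 0.0
```

Call:
servo_tool(series=[[0, 0, 0.08, 0, 0, 0], [0, 0, 0, 0, 0, 0], [0, 0, 0, 0, 0, 0], [0, 0, 0, 0, 0, 0]])

```text
t: 11.85
tcp_pos: [0.5738, 0.0514, 0.1601]
ee_rot: [180.0, 0.1, 173.5]
force: [0.5, 0.6, 0.4]
gripper_width: 0.087
gripper_force: 0.0
```

```bash
python3 - <<'E'
from h import *
s=bot.read_state();print(np.round(s["tcp_pos"],4),s["t"],s["ee_rot"])
o=[]
for n in("scene","side"):
    c=bot.camera_info(n);im=bot.get_image(n)
    for X in([.4764,-.2441,.04],[.5735,.052,.06]):
        x,y=proj(c,[X])[0].astype(int);o.append(cv2.resize(im[y-35:y+35,x-40:x+40],(400,300),interpolation=2))
cv2.imwrite("pics/p2.png",np.vstack([np.hstack(o[:2]),np.hstack(o[2:])]))
E
```

```text
[0.5738 0.0514 0.1601] 11.85 [1.79973947e+02 8.52197220e-02 1.73484948e+02]
```

View pics/p2.png

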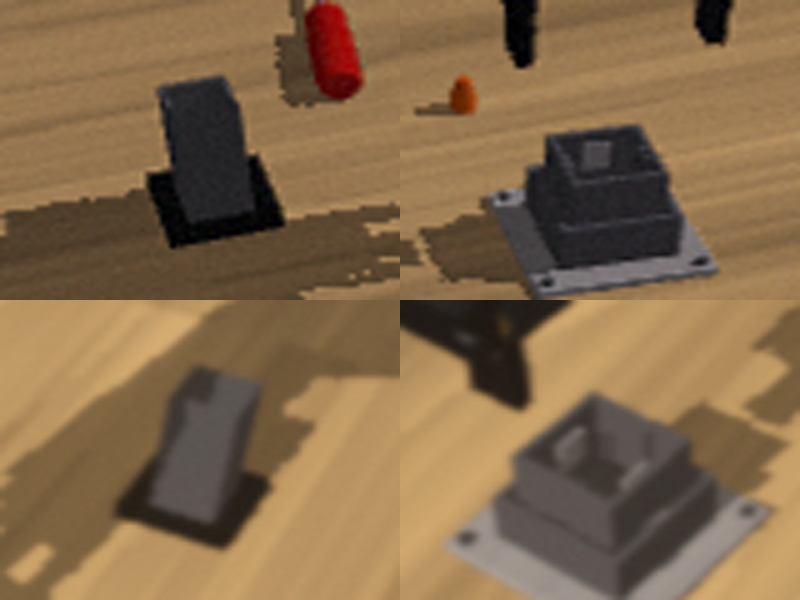

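The small tub stands upright in the small tray, and the middle tub is still nested and straight. I'll descend to grip it.

Call:
servo_tool(series=[[0, 0.001, 0.06, 0, 0, 0], [0, 0, 0.06, 0, 0, 0], [0, 0, 0.05, 0, 0, 0], [0, 0, 0.022, 0, 0, 0], [0, 0, 0, 0, 0, 0]])

```text
t: 12.45
tcp_pos: [0.5727, 0.0524, 0.062]
ee_rot: [-180.0, -0.1, 173.5]
force: [-0.1, -0.2, -0.5]
gripper_width: 0.0871
gripper_force: 0.0
```

Call:
servo_tool(series=[[0, 0, 0, 0, 0, 0], [0, 0, 0, 0, 0, 0], [0, 0, 0, 0, 0, 0]])

```text
t: 12.75
tcp_pos: [0.574, 0.0527, 0.0638]
ee_rot: [180.0, 0.1, 173.5]
force: [0.1, -0.9, -0.6]
gripper_width: 0.0871
gripper_force: 0.0
```

Call:
servo_tool(series=[[0, -0.001, 0.006, 0, 0, 0], [0, 0, 0, 0, 0, 0], [0, 0, 0, 0, 0, 0]])

```text
t: 13.05
tcp_pos: [0.5731, 0.052, 0.0595]
ee_rot: [-180.0, -0.0, 173.5]
force: [-0.6, -0.9, 0.3]
gripper_width: 0.0865
gripper_force: 0.0
```

Call:
servo_tool(series=[[0, 0, 0, 0, 0, 0], [0, 0, 0, 0, 0, 0], [0, 0, 0, 0, 0, 0], [0, 0, 0, 0, 0, 0], [0, 0, 0, 0, 0, 0]], fingers=1, newtons=45)

```text
t: 13.55
tcp_pos: [0.5732, 0.052, 0.0596]
ee_rot: [-180.0, -0.0, 173.5]
force: [-0.4, 0.0, 0.1]
gripper_width: 0.0552
gripper_force: 0.0
```

Call:
servo_tool(series=[[0, 0, 0, 0, 0, 0], [0, 0, 0, 0, 0, 0], [0, 0, 0, 0, 0, 0]])

```text
t: 13.85
tcp_pos: [0.5732, 0.0522, 0.0596]
ee_rot: [180.0, 0.0, 173.5]
force: [-0.1, 1.0, 0.5]
gripper_width: 0.0497
gripper_force: 45.0
```

Call:
servo_tool(series=[[0, 0, -0.01, 0, 0, 0], [0, 0, -0.014, 0, 0, 0], [0, 0, -0.014, 0, 0, 0], [0, 0, -0.014, 0, 0, 0], [0, 0, -0.014, 0, 0, 0]])

```text
t: 14.35
tcp_pos: [0.5737, 0.052, 0.0939]
ee_rot: [180.0, 0.1, 173.5]
force: [1.0, -0.0, -0.9]
gripper_width: 0.0495
gripper_force: 45.0
```

Call:
servo_tool(series=[[0, 0, -0.03, 0, 0, 0], [0, 0, -0.04, 0, 0, 0], [0, 0, -0.04, 0, 0, 0], [0, 0, -0.03, 0, 0, 0], [0, 0, 0, 0, 0, 0]])

```text
t: 14.85
tcp_pos: [0.5747, 0.0521, 0.1656]
ee_rot: [179.9, 0.2, 173.5]
force: [0.8, -0.3, -0.6]
gripper_width: 0.0497
gripper_force: 45.0
```

Call:
servo_tool(series=[[0, 0, 0, 0, 0, 0], [0, 0, 0, 0, 0, 0], [0, 0, 0, 0, 0, 0]])

```text
t: 15.15
tcp_pos: [0.5726, 0.052, 0.1616]
ee_rot: [-180.0, -0.1, 173.5]
force: [1.1, -0.1, -0.6]
gripper_width: 0.0492
gripper_force: 45.0
```

The middle tub is out and gripped at 49.5 mm. I'll re-measure the larger tray from here.

```bash
python3 - <<'E'
from h import *
s=bot.read_state();print(np.round(s["tcp_pos"],4),s["t"],s["ee_rot"])
for n in("wrist","side"):
    c=bot.camera_info(n);im=bot.get_image(n);cv2.imwrite(f"pics/t_{n}.png",im)
    p=proj(c,[[.5705,.26,.008]])[0].astype(int);print(n,p,im[p[1],p[0]])
    for th in(65,80,95):
        k=blob(im.max(2)<th,tuple(p))
        for z in(.006,.012):
            P=(onplane(c,k[:,0],z)[:,:2]*1000).astype(np.float32);r=cv2.minAreaRect(P);print(th,z,cv2.boundingRect(k),np.round(r[0],1),np.round(r[1],1),round(r[2],1))
E
```

```text
[0.5726 0.052  0.1616] 15.15 [-1.79958729e+02 -9.09029746e-02  1.73506096e+02]
wrist [444 160] [64 64 64]
65 0.006 (444, 160, 1, 1) [570.4 261.1] [0. 0.] 0.0
65 0.012 (444, 160, 1, 1) [569.1 257.1] [0. 0.] 0.0
80 0.006 (402, 123, 88, 73) [570.9 261.6] [80.5 73.7] 77.3
80 0.012 (402, 123, 88, 73) [569.6 257.6] [78.9 72.2] 77.3
95 0.006 (401, 123, 91, 74) [571.1 261.7] [81.6 74.2] 76.8
95 0.012 (401, 123, 91, 74) [569.8 257.6] [80.  72.7] 76.8
side [166 333] [21 26 28]
65 0.006 (135, 306, 62, 61) [571.8 261.2] [75.5 78.2] 77.1
65 0.012 (135, 306, 62, 61) [569.1 262.7] [74.7 77.4] 77.1
80 0.006 (135, 306, 63, 61) [571.7 261. ] [77.  78.9] 77.1
80 0.012 (135, 306, 63, 61) [569.  262.5] [76.2 78.1] 77.1
95 0.006 (135, 305, 63, 63) [572.1 260.8] [77.3 79.9] 77.0
95 0.012 (135, 305, 63, 63) [569.4 262.4] [76.5 79.1] 77.0
```

Call:
servo_tool(series=[[0.0105, 0.083, 0, 0, 0, 0], [0.0105, 0.083, 0, 0, 0, 0], [0.0105, 0.083, 0, 0, 0, 0], [0.0105, 0.083, 0, 0, 0, 0], [0.0105, 0.083, 0, 0, 0, 0]])

```text
t: 15.75
tcp_pos: [0.5702, 0.2628, 0.1622]
ee_rot: [-180.0, -0.0, 173.5]
force: [0.4, 0.3, 0.0]
gripper_width: 0.0497
gripper_force: 45.0
```

Call:
servo_tool(series=[[0, 0, 0, 0, 0, 0.072], [0, 0, 0.06, 0, 0, 0], [0, 0, 0.06, 0, 0, 0], [0, 0, 0, 0, 0, 0], [0, 0, 0, 0, 0, 0]])

```text
t: 16.25
tcp_pos: [0.5704, 0.2609, 0.1026]
ee_rot: [-179.9, -0.0, 167.0]
force: [-0.7, 1.0, -0.3]
gripper_width: 0.0496
gripper_force: 45.0
```

Call:
servo_tool(series=[[0, 0, 0, 0, 0, 0], [0, 0, 0, 0, 0, 0], [0, 0, 0, 0, 0, 0]])

```text
t: 16.55
tcp_pos: [0.5712, 0.2614, 0.1038]
ee_rot: [179.9, 0.1, 167.0]
force: [0.5, -1.0, -1.1]
gripper_width: 0.0498
gripper_force: 45.0
```

```bash
python3 - <<'E'
from h import *
s=bot.read_state();print(np.round(s["tcp_pos"],4),s["t"],s["ee_rot"])
o=[]
for n in("scene","side"):
    c=bot.camera_info(n);im=bot.get_image(n)
    x,y=proj(c,[[.5705,.261,.04]])[0].astype(int);w=35 if n=="scene" else 50;o.append(cv2.resize(im[y-w:y+w,x-w:x+w],(390,390),interpolation=2))
cv2.imwrite("pics/p3.png",np.hstack(o))
E
```

```text
[0.5712 0.2614 0.1038] 16.55 [1.79919937e+02 7.14897874e-02 1.67020031e+02]
```

View pics/p3.png

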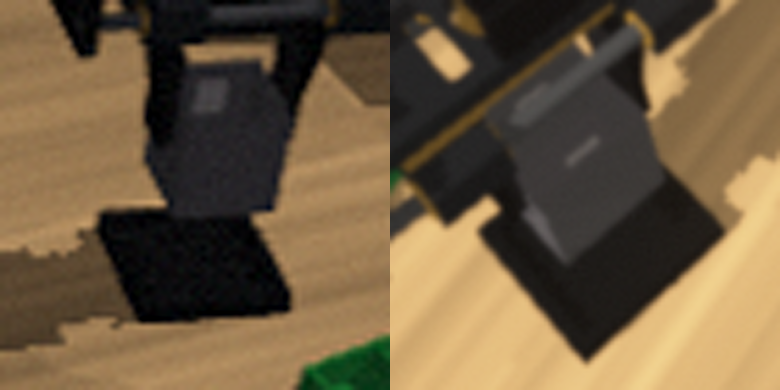

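The tub is above the tray and parallel to it in both views. I'll lower it to just above the floor, then touch down.

Call:
servo_tool(series=[[0, 0, 0.03, 0, 0, 0], [0, 0, 0.03, 0, 0, 0], [0, 0, 0.026, 0, 0, 0], [0, 0, 0, 0, 0, 0], [0, 0, 0, 0, 0, 0]])

```text
t: 17.15
tcp_pos: [0.5701, 0.2609, 0.0586]
ee_rot: [-179.9, -0.1, 167.0]
force: [0.3, 0.6, -0.9]
gripper_width: 0.0499
gripper_force: 45.0
```

Call:
servo_tool(series=[[0, 0, 0.001, 0, 0, 0], [0, 0, 0, 0, 0, 0], [0, 0, 0, 0, 0, 0]])

```text
t: 17.45
tcp_pos: [0.5707, 0.2612, 0.0593]
ee_rot: [180.0, 0.0, 167.0]
force: [-0.1, 0.1, 0.4]
gripper_width: 0.0499
gripper_force: 45.0
```

Call:
servo_tool(series=[[0, 0, 0.003, 0, 0, 0], [0, 0, 0.002, 0, 0, 0], [0, 0, 0, 0, 0, 0], [0, 0, 0, 0, 0, 0]])

```text
t: 17.85
tcp_pos: [0.5705, 0.2612, 0.0565]
ee_rot: [-180.0, -0.0, 167.0]
force: [0.6, -0.4, -0.7]
gripper_width: 0.0495
gripper_force: 45.0
```

Call:
servo_tool(series=[[0, 0, 0.002, 0, 0, 0], [0, 0, 0, 0, 0, 0], [0, 0, 0, 0, 0, 0]])

```text
t: 18.15
tcp_pos: [0.5707, 0.2612, 0.0558]
ee_rot: [180.0, 0.0, 167.0]
force: [-1.3, -0.1, 1.6]
gripper_width: 0.0493
gripper_force: 45.0
```

Call:
servo_tool(series=[[0, 0, 0.001, 0, 0, 0], [0, 0, 0, 0, 0, 0], [0, 0, 0, 0, 0, 0]])

```text
t: 18.45
tcp_pos: [0.5708, 0.2612, 0.0557]
ee_rot: [180.0, 0.0, 167.0]
force: [-1.2, -0.2, 7.1]
gripper_width: 0.0497
gripper_force: 45.0
```

Call:
servo_tool(series=[[0, 0, 0, 0, 0, 0], [0, 0, 0, 0, 0, 0], [0, 0, 0, 0, 0, 0], [0, 0, 0, 0, 0, 0], [0, 0, 0, 0, 0, 0]], fingers=-1)

```text
t: 18.95
tcp_pos: [0.5705, 0.2612, 0.0549]
ee_rot: [-180.0, -0.0, 167.0]
force: [-0.2, 0.1, -0.1]
gripper_width: 0.0813
gripper_force: 0.0
```

Call:
servo_tool(series=[[0, 0, 0, 0, 0, 0], [0, 0, -0.04, 0, 0, 0], [0, 0, -0.08, 0, 0, 0], [0, 0, -0.08, 0, 0, 0], [0, 0, -0.08, 0, 0, 0]])

```text
t: 19.45
tcp_pos: [0.5704, 0.2609, 0.1965]
ee_rot: [-180.0, -0.0, 167.0]
force: [0.5, 0.4, 0.1]
gripper_width: 0.0874
gripper_force: 0.0
```

Call:
servo_tool(series=[[0, -0.08, 0, 0, 0, 0], [0, -0.08, 0, 0, 0, 0], [0, -0.08, 0, 0, 0, 0], [0, 0, 0, 0, 0, 0], [0, 0, 0, 0, 0, 0]])

```text
t: 19.95
tcp_pos: [0.5437, 0.1435, 0.1955]
ee_rot: [179.9, 0.0, 166.9]
force: [-0.3, 0.1, 0.2]
gripper_width: 0.0871
gripper_force: 0.0
```

```bash
python3 - <<'E'
from h import *
o=[]
for n in("scene","side"):
    c=bot.camera_info(n);im=bot.get_image(n)
    for X in([.4764,-.2441,.04],[.5705,.261,.03]):
        x,y=proj(c,[X])[0].astype(int);y=min(y,384-45);o.append(cv2.resize(im[y-45:y+45,x-60:x+60],(400,300),interpolation=2))
cv2.imwrite("pics/p4.png",np.vstack([np.hstack(o[:2]),np.hstack(o[2:])]))
E
```

```text
(no output)
```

View pics/p4.png

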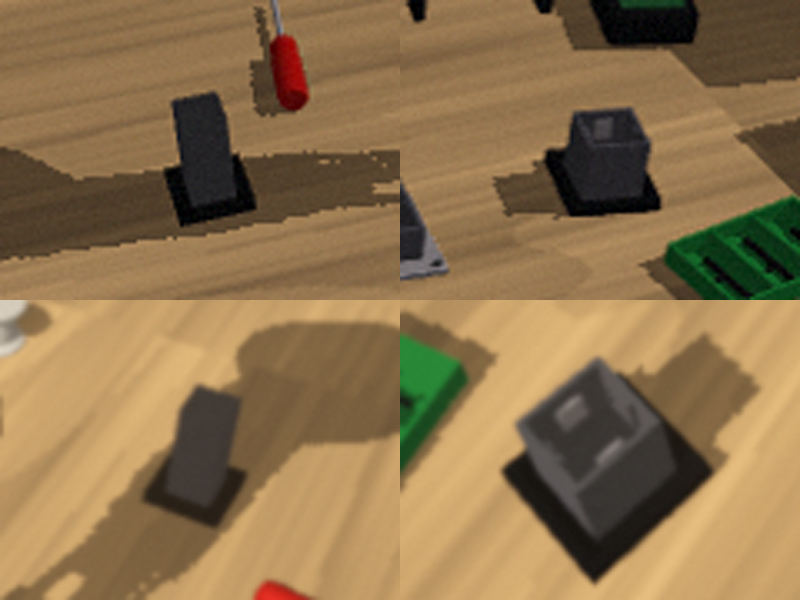

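Both tubs stand upright and centred in their trays, and the gripper is clear, so I'll hand in.

```bash
python3 -c "
from station import bot
print(bot.sign_off())"
```

```text
the job is handed in; nothing more can be done
None
```

The job is handed in: the final pictures show the small tub upright in the smaller tray and the middle tub upright in the larger, each set down in light contact (4–7 N), after about 20 s of the 51 s allowed.

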